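Brace the sugar jar and twist its cap off

ROBOT

A 6-joint arm with a two-finger parallel gripper is mounted at the origin on the work surface. World frame = base frame: x ahead of the robot, y to its left, z up, the work surface at z = 0. Lengths are in mm, angles in degrees, forces in N, time in s.
With the tool pointing down it reaches from about 300 to 850 mm from the base axis. Payload 4.2 kg.
Tool frame: the origin (TCP) lies at the very end of the fingers, on their centre line; the grasp point (between the pads) lies 19 mm behind it (hold_point_z is the z of the grasp point in the tool frame, in mm); z points along the fingers, y is the direction in which the jaws open and shut (so a half turn about z gives the same grasp; the last joint's range is limited). The gripper opens to 91 mm and grips with 3 to 60 N. Pads are 32 mm wide; open, the fingers measure 118 mm over their backs; the gripper's body (76 mm by 178 mm) begins 60 mm behind the grasp point.
Start: joints at [67.953, 18.312, 89.639, -0, 72.044, -1.146], TCP at [205.142, 537.178, 213.976] pointing down, gripper open.
Joint ranges: [-177.97, 177.97], [-48.28, 115.42], [12.27, 149.76], [-77.06, 257.06], [2.81, 150.46], [-146.56, 146.56]. Speed limits (degrees/s): [147.25, 147.25, 180, 180, 180, 180].

INTERFACE

Orientations are given as [roll, pitch, yaw] about the fixed x, y, z axes, in that order (R = Rz(yaw) Ry(pitch) Rx(roll)).
In Python, from workcell import state, grab_frame, job_done, hold_point_z gives the robot as it stands. The module is installed in compiled form; this text tells all that it offers.
- The arm moves only by the shell command python3 -m creep 'ROWS' [FORCE]. ROWS is JSON, a list of rows, each a list of 7 numbers: the closure, from 0 (fully open) to 1 (shut), then the shift along the tool's x, y, z in mm, then the turn, a rotation vector about the tool's x, y, z in degrees. A call has 1 to 5 rows; each row shifts and turns the commanded pose from where the row before left it, along the tool's axes as they then stand; what a row does not reach is not made up. A row lasts 1/8 s, in which the tool goes at most 62.5 mm and 10.7 degrees, less where a joint would pass 70% of its speed; a pose out of reach is approached as far as the arm can. A call is refused whole if a number of a shift passes 62.5 or a number of a turn 10.7, either way. A call with a gripper value outside its range is refused whole. The fingers move at their own pace and stop on an object; FORCE is the grip in N (left out, the last holds). Time passes only in rows, so rows that do not move let the fingers close. It gives the time, the measured TCP pose, the force and the opening at its end, in the units of the state.
- state(): the state, without advancing time (a new reading comes with each control period).
- grab_frame(name): name is "scene" or "top"; returns a dict with "frame" (480x640x3 uint8, red, green, blue), "fx", "fy", "cx", "cy" (pixels), "view" (4x4, takes a point from world to camera coordinates). Camera axes: x right, y down, z forward; pixel columns grow to the right and rows downward; lengths in mm; the calibration is good to about 2 mm. A picture is of the moment at which its call begins. There is no depth.
- job_done(): hands the job in, once; it reports no verdict.
The state is a dict: "time_s": time; "qpos": joint angles; "qvel": joint speeds; "effort": joint torques, N m; "ee_pos": TCP position; "ee_rot": TCP orientation; "force": force on the tool from outside, world axes, zero at the start; "torque": the same for the moment, N m; "gripper_width": finger opening in mm.
Only numpy, scipy, OpenCV 4.12 (cv2) and the standard library are available. Lean on these libraries where they do the work, as an engineer would, in place of code of your own. Each camera call takes 0.05 s, during which the arm holds its last target.

TASK

Take the square sugar jar, with its cap on, to the square collar on the black tray and lower it in, not dropping it, until it stands fully home on the tray, so that the collar keeps it from turning. Then unscrew its tight cap anticlockwise until the threads let go, and lift it straight up. Finish still holding the cap level in the fingers, two to five centimetres clear above the jar's open mouth; do not put it down or let go, leave the jar in the collar, and leave the other things on the table and tray where they are.

Things in the scene. Friction and masses are not known exactly. Their poses are not given: they have to be found in the camera images.
- jar: square white porcelain sugar jar, 60 x 60 mm, flat sides, 60 mm high to its flat shoulder; 0.3 to 0.55 kg. Origin: centre of its underside; x and y square to its sides. It stands on the bare table right of the tray, in one of two places (a round jar is in the other). It may be carried by its cap, which stays locked on until unscrewed
- cap: the jar's round steel twist-off cap, 54 mm across, 24 mm high, 60 g. Origin: centre of its lower edge, 62 mm above the jar's underside while on (2 mm above the shoulder); x along the jar's x when tight. Turning takes 0.3 to 1 N m (grip with 50 N or more). Turned 62 degrees anticlockwise from above it comes free; from 65 to 120 it lifts straight off; clockwise, and at 130, are stops
- tray: fixed black bamboo tray, 320 (x) x 460 (y) mm, floor 8 mm thick, rim 22 mm high. Origin: centre of its underside. On it: the collar, near its right front corner seen from the robot, and kettle, lamp, cup on saucer and tongs
- brace (a point): centre of the square well inside the collar, level with the tray floor, 8 mm above the table. The well is 65 x 65 mm (2.5 mm to spare on each side of the jar), its sides along this point's x and y, which turn with the tray; the bamboo collar is 10 mm thick and 24 mm high above the tray floor. The jar fits in any of its four square orientations
- round_jar: round white porcelain jar with a steel cap, 68 mm across, 88 mm high, on the table; origin: centre of its underside. Leave alone
- kettle: matte red kettle, about 150 mm across and 195 mm high, on its round base at the left back of the tray; origin: centre of its underside. Leave alone
- lamp: frosted glass lamp base, 88 mm across, 112 mm high, at the middle of the tray's back half, about 185 mm from the collar; origin: centre of its underside. Leave alone
- cup: white porcelain cup, 76 mm across, 60 mm high, on a saucer 124 mm across, at the right back of the tray, about 145 mm from the collar; origin: centre of its underside. Leave alone
- tongs: steel sugar tongs, 130 mm long, 6 mm thick, lying at the left front of the tray; origin: its middle, underside. Leave alone
- teaspoon: steel teaspoon, 130 mm long, lying on the table at the right; origin: its middle. Leave alone
- jar_mouth (a point): centre of the jar's mouth, 83 mm above its underside on its axis: the top of the black rubber seal on the round neck (33 mm across, 44 mm over its ledges), inside the cap. The seal presses the cap up with about 30 N, and lifts it by about 1.5 mm when its two inner lugs come clear of the neck's ledges
Things that resemble listed ones, but are neither listed nor needed, are in the scene too. What is shaped like the cap but yellow is not meant.

How it is judged:
By the outcome, as a careful person would: the job done as asked, in the order asked, and still so for the second after the job is handed in, while the arm keeps its last pose, push and grip.
It also fails if it takes over 64 s, if anything falls off the work surface, if the arm or the gripper's body presses on something with over 40 N, if the wrist force passes 120 N, or if a joint passes its speed limit or range.

## Working session

There is one attempt and no reset: what is moved stays moved. The work goes in short steps, Python scripts to look and compute and a shell command to move; the robot and the scene stay as the last step left them, time stands still between calls to the robot, and variables do not carry over. Pictures are saved under pics/ and viewed, and the job is handed in when it is done.

```bash
mkdir -p pics; ls
python3 - <<'E'
from workcell import *
import cv2,numpy as np
s=state();print(s, hold_point_z)
for n in("scene","top"):
    g=grab_frame(n);cv2.imwrite(f"pics/{n}0.png",g["frame"][:,:,::-1]);print(n,g["fx"],g["fy"],g["cx"],g["cy"]);print(np.round(g["view"],4).tolist())
E
```

```text
pics
{'time_s': 0.0, 'qpos': array([ 6.79512857e+01,  1.83495145e+01,  8.97062791e+01,  2.55360285e-04,
        7.20433075e+01, -1.14513615e+00]), 'qvel': array([ 0.01153604,  0.01160812,  0.026011  ,  0.02344084,  0.04867236,
       -0.00174285]), 'effort': array([-1.98469497e-03, -4.12445247e+01, -2.31977338e+01,  7.24738603e-02,
        4.56759240e-02, -1.47318906e-04]), 'ee_pos': array([204.95897866, 536.69029382, 213.14245723]), 'ee_rot': array([-1.79900923e+02, -2.22327888e-03,  1.59096341e+02]), 'force': array([-0.37101041, -0.82891121, -0.31966864]), 'torque': array([-0.01945926,  0.00457629,  0.03954772]), 'gripper_width': 90.90282245331437} -18.8
scene 612.9546058695125 612.9546058695125 312.98792977110236 253.05668501896062
[[0.4925, 0.8702, 0.01, -269.2182], [0.7651, -0.4275, -0.4816, -420.0895], [-0.4148, 0.2448, -0.8763, 1491.6822], [0.0, 0.0, 0.0, 1.0]]
top 439.06623805824296 439.06623805824296 314.00766348223357 244.00149529445443
[[-0.0087, -1.0, 0.0027, 4.4649], [-0.9986, 0.0085, -0.0528, 565.9896], [0.0528, -0.0032, -0.9986, 1058.495], [0.0, 0.0, 0.0, 1.0]]
```

View pics/scene0.png

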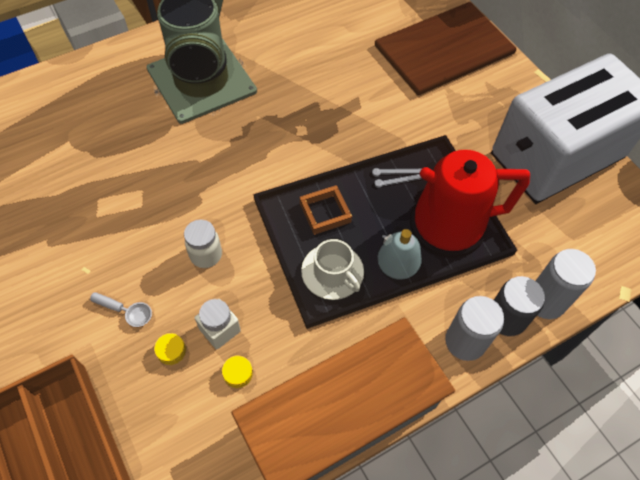

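View pics/top0.png

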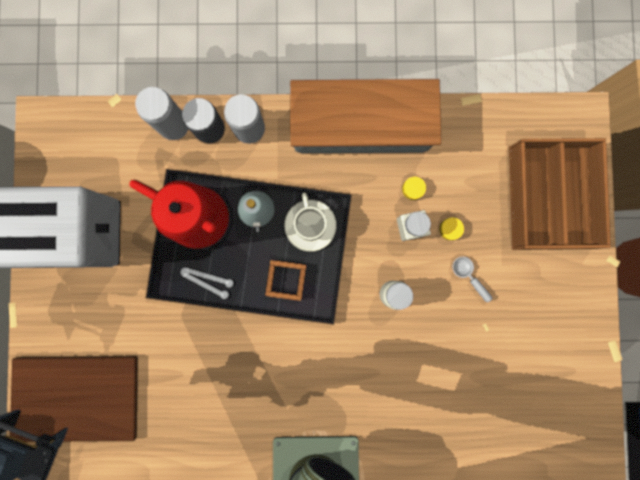

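Candidates:
- Square-bodied jar with a steel cap: scene (217,322), top (416,225).
- Round jar with a steel cap: scene (202,244), top (398,294).
- Yellow cap-like discs: top (414,188) and (453,229).
- Grey canisters: top (160,110), (203,120) and (244,118).

By the description, the square-bodied one is the jar. I'll check it in a close crop.

Run:
```python
import cv2,numpy as np
t=cv2.imread("pics/top0.png");s=cv2.imread("pics/scene0.png")
a=cv2.resize(t[175:320,255:445],(760,580),interpolation=cv2.INTER_CUBIC)
cv2.imwrite("pics/topcrop.png",a)
b=cv2.resize(s[205:365,165:365],(800,640)[:2] if 0 else (750,600),interpolation=cv2.INTER_CUBIC);cv2.imwrite("pics/scenecrop.png",b)
```

```text
(no output)
```

View pics/topcrop.png

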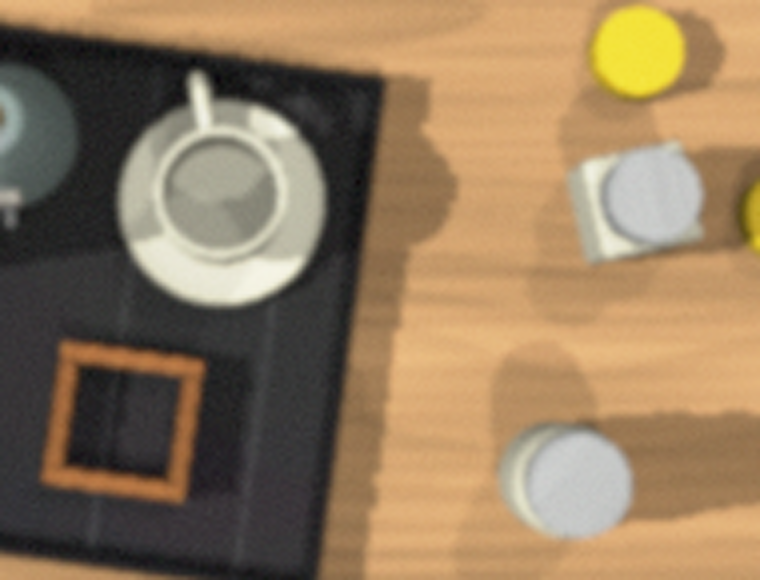

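View pics/scenecrop.png

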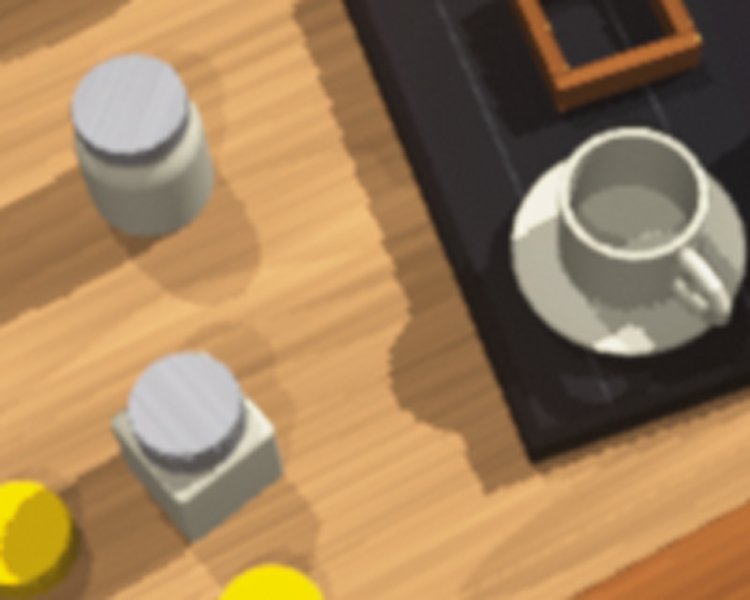

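The crop confirms it: the square-bodied jar with a round steel cap is at scene (217,322) / top (416,225), and the collar is at top (287,281). Next I'll measure the cap, the jar's yaw and the collar.

```bash
cat > h.py <<'E'
import cv2,numpy as np
from workcell import *
def ray(g,px,z):
    px=np.atleast_2d(px).astype(float)
    R=g["view"][:3,:3];t=g["view"][:3,3];c=-R.T@t
    d=np.c_[(px[:,0]-g["cx"])/g["fx"],(px[:,1]-g["cy"])/g["fy"],np.ones(len(px))]@R
    return (c+d*((z-c[2])/d[:,2])[:,None])[:,:2]
def proj(g,p):
    q=np.atleast_2d(p)@g["view"][:3,:3].T+g["view"][:3,3]
    return np.c_[q[:,0]/q[:,2]*g["fx"]+g["cx"],q[:,1]/q[:,2]*g["fy"]+g["cy"]]
def cont(m):
    c,_=cv2.findContours(m.astype(np.uint8),cv2.RETR_EXTERNAL,cv2.CHAIN_APPROX_NONE)
    return max(c,key=cv2.contourArea)[:,0,:]
def collar(g,box):
    x0,y0,x1,y1=box;f=g["frame"].astype(int)
    m=np.zeros(f.shape[:2],bool);sub=f[y0:y1,x0:x1]
    m[y0:y1,x0:x1]=(sub[...,0]-sub[...,2]>45)&(sub[...,0]<225)
    return m
E
python3 - <<'E'
from h import *
T=grab_frame("top");S=grab_frame("scene")
for g,n,b in((T,"top",(258,255,315,308)),(S,"scene",(295,180,358,236))):
    m=collar(g,b);c=cont(m)
    w=ray(g,c,32).astype(np.float32)
    r=cv2.minAreaRect(w);print(n,"collar",r,m.sum())
    # inner hole
    x0,y0,x1,y1=b
    cs,h=cv2.findContours(m.astype(np.uint8),cv2.RETR_CCOMP,cv2.CHAIN_APPROX_NONE)
    k=[i for i in range(len(cs)) if h[0][i][3]>=0]
    k=max(k,key=lambda i:cv2.contourArea(cs[i]));print(" hole",cv2.minAreaRect(ray(g,cs[k][:,0],32).astype(np.float32)))
    f=g["frame"];
# cap pixel colours
f=T["frame"];print(f[225,418],f[225,403],f[240,408],f[225,395]);f=S["frame"];print(f[312,215],f[325,215],f[335,222],f[330,235])
E
```

```text
top collar ((480.0424499511719, 69.3017578125), (87.13197326660156, 88.43907928466797), 81.4210205078125) 684
 hole ((479.8980712890625, 69.04161071777344), (66.82029724121094, 65.73860931396484), 82.3897476196289)
scene collar ((483.23248291015625, 65.19685363769531), (88.49900817871094, 96.29997253417969), 82.01017761230469) 967
 hole ((483.4106140136719, 65.75942993164062), (65.80642700195312, 57.576778411865234), 82.22330474853516)
[202 202 202] [219 217 195] [173 142 110] [190 149 102]
[204 202 203] [176 174 175] [124 118 102] [123 117 102]
```

Run:
```python
from h import *
T=grab_frame("top");S=grab_frame("scene")
for g,n,b in((T,"top",(395,205,436,245)),(S,"scene",(190,290,245,350))):
    x0,y0,x1,y1=b;f=g["frame"].astype(int)
    m=np.zeros(f.shape[:2],bool);s=cv2.GaussianBlur(g["frame"],(3,3),0).astype(int)[y0:y1,x0:x1]
    m[y0:y1,x0:x1]=(s[...,0]-s[...,2]<8)&(s.sum(2)>(540 if n=="top" else 560))
    c=cont(m);w=ray(g,c,86).astype(np.float32)
    e=cv2.fitEllipse(w);print(n,"cap",e,cv2.minEnclosingCircle(w))
    # body: not wood
    m2=np.zeros_like(m);m2[y0:y1,x0:x1]=(s[...,0]-s[...,2]<34)
    c2=cont(m2)
    for z in(60,):
        w2=ray(g,c2,z).astype(np.float32);print(" body",cv2.minAreaRect(w2))
    o=g["frame"][:,:,::-1].copy();o[m]=(0,0,255);o[m2&~m]=(0,255,0)
    cv2.imwrite(f"pics/m_{n}.png",cv2.resize(o[y0-10:y1+10,x0-10:x1+10],None,fx=8,fy=8,interpolation=cv2.INTER_NEAREST))
    # tray yaw
    d=(f.sum(2)<200)
    if n=="top":
        k=cont(cv2.morphologyEx((d).astype(np.uint8),cv2.MORPH_OPEN,np.ones((3,3))))
        print("tray",cv2.minAreaRect(ray(g,k,22).astype(np.float32)))
a=cv2.imread("pics/m_top.png");b=cv2.imread("pics/m_scene.png");h=max(a.shape[0],b.shape[0]);print(a.shape,b.shape)
cv2.imwrite("pics/mm.png",cv2.resize(np.hstack([cv2.copyMakeBorder(i,0,h-i.shape[0],0,0,0) for i in(a,b)]),None,fx=.7,fy=.7))
```

```text
top cap ((607.646484375, -238.70132446289062), (47.17876434326172, 49.68067169189453), 114.13751983642578) ((607.4583129882812, -238.10476684570312), 26.134984970092773)
 body ((606.5850830078125, -237.09262084960938), (59.938262939453125, 73.49016571044922), 11.90372085571289)
tray ((564.0106811523438, 159.43807983398438), (460.57684326171875, 317.0351867675781), 81.52467346191406)
scene cap ((608.07666015625, -241.3837127685547), (45.842350006103516, 48.750606536865234), 166.18455505371094) ((608.1488037109375, -241.75723266601562), 25.224323272705078)
 body ((614.0560913085938, -242.6615447998047), (86.8311996459961, 64.57304382324219), 8.864359855651855)
(480, 488, 3) (640, 600, 3)
```

View pics/mm.png

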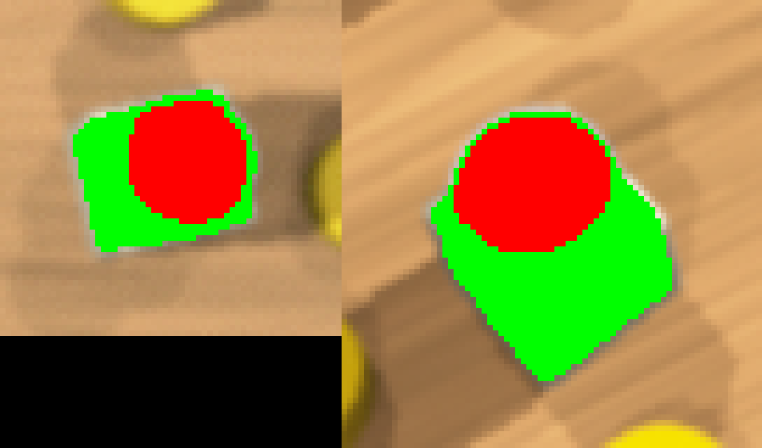

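```bash
python3 -m creep '[[0,0,0,0,0,0,10],[0,0,0,0,0,0,10],[0,0,0,0,0,0,10],[0,0,0,0,0,0,10],[0,0,0,0,0,0,10]]' 60; python3 -m creep '[[0,0,0,0,0,0,10],[0,0,0,0,0,0,10],[0,0,0,0,0,0,10],[0,0,0,0,0,0,7]]'
cat > d.py <<'E'
import sys;from h import *
from scipy.spatial.transform import Rotation as Ro
# python3 d.py x y z [yaw] : delta to target tcp pose in the tool frame
s=state();R=Ro.from_euler('xyz',s["ee_rot"],degrees=True)
t=np.array([float(v) for v in sys.argv[1:4]])
print("t",round(s["time_s"],2),"pos",s["ee_pos"].round(1),"rot",s["ee_rot"].round(1),"F",s["force"].round(1),"Tq",s["torque"].round(2),"w",round(s["gripper_width"],1),"q",s["qpos"].round(0))
print("tool delta",R.inv().apply(t-s["ee_pos"]).round(1))
if len(sys.argv)>4:
    print("turn",(R.inv()*Ro.from_euler('xyz',[180,0,float(sys.argv[4])],degrees=True)).as_rotvec(degrees=True).round(2))
E
python3 d.py 608 -240 213 72
```

```text
time_s: 0.92
ee_pos: [205.1, 537.1, 213.9]
ee_rot: [-180.0, 0.0, 108.8]
force: [-0.2, -0.4, -0.5]
gripper_width: 91.2
time_s: 1.42
ee_pos: [205.1, 537.1, 213.9]
ee_rot: [-180.0, 0.0, 71.9]
force: [-0.5, -0.9, 0.3]
gripper_width: 91.2
t 1.43 pos [205.1 537.1 213.9] rot [-180.     0.    71.9] F [-0.5 -0.9  0.3] Tq [-0.08  0.08 -0.03] w 91.2 q [68. 18. 90.  0. 72. 86.]
tool delta [-613.   624.9    0.9]
turn [-0.    0.01 -0.15]
```

```bash
python3 -m creep '[[0,-34,35,0,0,0,0],[0,-34,35,0,0,0,0],[0,-34,35,0,0,0,0],[0,-34,35,0,0,0,0],[0,-34,35,0,0,0,0]]'; python3 -m creep '[[0,-34,35,0,0,0,0],[0,-34,35,0,0,0,0],[0,-34,35,0,0,0,0],[0,-34,35,0,0,0,0],[0,-34,35,0,0,0,0]]'; python3 -m creep '[[0,-34,35,0,0,0,0],[0,-34,35,0,0,0,0],[0,-34,35,0,0,0,0],[0,-34,35,0,0,0,0],[0,-34,35,0,0,0,0]]';python3 d.py 608 -240 150 72
```

```text
time_s: 2.05
ee_pos: [320.0, 320.2, 214.1]
ee_rot: [180.0, -0.0, 72.1]
force: [0.2, 0.3, 0.4]
gripper_width: 91.2
time_s: 2.68
ee_pos: [434.3, 104.6, 214.1]
ee_rot: [180.0, -0.0, 72.1]
force: [0.3, 0.2, -0.3]
gripper_width: 91.2
time_s: 3.3
ee_pos: [548.6, -111.0, 214.0]
ee_rot: [180.0, -0.0, 72.1]
force: [0.7, 0.7, -1.2]
gripper_width: 91.4
t 3.3 pos [ 548.6 -111.   214. ] rot [180.   -0.   72.1] F [ 0.7  0.7 -1.2] Tq [-0.12  0.04  0.05] w 91.4 q [-13.  17.  92.   0.  71.   5.]
tool delta [-104.5   96.2   64. ]
turn [ 0.01 -0.02  0.08]
```

```bash
python3 -m creep '[[0,-35,32,0,0,0,0],[0,-35,32,0,0,0,0],[0,-34.5,32,0,0,0,0],[0,0,0,45,0,0,0],[0,0,0,0,0,0,0]]'; python3 -m creep '[[0,0,0,0,0,0,0]]';python3 d.py 608 -240 64 72
python3 - <<'E'
from h import *
s=state()
for n in("scene","top"):
    g=grab_frame(n);p=proj(g,s["ee_pos"][None])[0];print(n,p)
    x,y=int(p[0]),int(p[1]);x=max(75,min(565,x))
    cv2.imwrite(f"pics/{n}1.png",cv2.resize(g["frame"][y-60:y+60,x-75:x+75,::-1],(500,400),interpolation=cv2.INTER_CUBIC))
a=cv2.hconcat([cv2.imread("pics/scene1.png"),cv2.imread("pics/top1.png")]);cv2.imwrite("pics/c1.png",cv2.resize(a,(800,320)))
E
```

```text
time_s: 3.92
ee_pos: [604.8, -237.9, 165.0]
ee_rot: [-179.5, -0.1, 72.1]
force: [-0.2, -1.0, 0.4]
gripper_width: 91.4
time_s: 4.05
ee_pos: [607.6, -238.2, 170.1]
ee_rot: [179.9, -0.0, 72.1]
force: [0.1, 0.7, 1.2]
gripper_width: 91.1
t 4.05 pos [ 607.6 -238.2  170.1] rot [179.9  -0.   72.1] F [0.1 0.7 1.2] Tq [-0.05  0.08  0.01] w 91.1 q [-22.  27.  83.   0.  70.  -5.]
tool delta [ -1.6   0.7 106.1]
turn [ 0.07 -0.    0.13]
scene [208.72497342 291.49767401]
top [427.36507615 219.32061279]
```

View pics/c1.png

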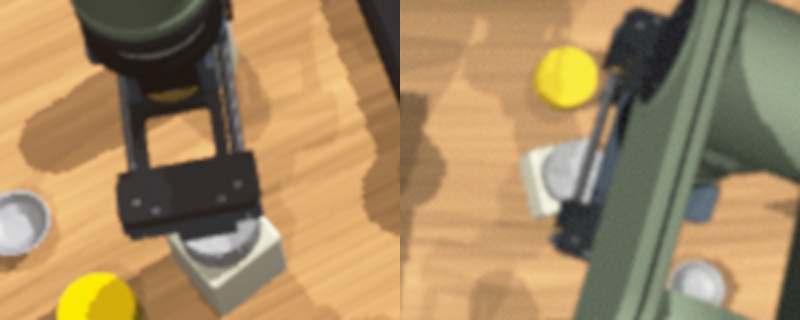

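The fingers straddle the cap: scene crop around (208,291), top crop around (427,219). Going down and closing.

```bash
python3 -m creep '[[0,-1.5,1,30,0,0,0],[0,0,0,30,0,0,0],[0,0,0,30,0,0,0],[0,0,0,0,0,0,0],[0,0,0,0,0,0,0]]'; python3 d.py 608 -240 64 72
```

```text
time_s: 4.78
ee_pos: [609.0, -240.4, 81.1]
ee_rot: [179.8, 0.0, 72.1]
force: [1.0, -0.0, 0.5]
gripper_width: 91.1
t 4.78 pos [ 609.  -240.4   81.1] rot [179.8   0.   72.1] F [ 1.  -0.   0.5] Tq [-0.05  0.1   0.04] w 91.1 q [-23.  31.  89.   0.  60.  -5.]
tool delta [ 0.1 -1.1 17.1]
turn [0.2  0.01 0.12]
```

```bash
python3 -m creep '[[0,0,-0.5,15.5,0,0,0],[0,0,0,0,0,0,0],[0,0,0,0,0,0,0]]'; python3 d.py 608 -240 64 72; python3 -m creep '[[1,0,0,0,0,0,0],[1,0,0,0,0,0,0],[1,0,0,0,0,0,0],[1,0,0,0,0,0,0]]' 60;python3 -m creep '[[1,0,0,0,0,0,0],[1,0,0,0,0,0,0]]' ; python3 d.py 608 -240 64 72
```

```text
time_s: 5.15
ee_pos: [607.3, -240.1, 63.5]
ee_rot: [180.0, -0.0, 72.1]
force: [-0.0, -0.1, -0.5]
gripper_width: 91.5
t 5.15 pos [ 607.3 -240.1   63.5] rot [180.   -0.   72.1] F [-0.  -0.1 -0.5] Tq [-0.07  0.08  0.  ] w 91.5 q [-23.  32.  90.   0.  58.  -5.]
tool delta [ 0.3  0.7 -0.5]
turn [ 0.01 -0.    0.09]
time_s: 5.65
ee_pos: [608.2, -240.5, 63.8]
ee_rot: [179.8, 0.0, 72.1]
force: [1.4, -0.9, -3.2]
gripper_width: 54.3
time_s: 5.9
ee_pos: [608.2, -240.4, 63.8]
ee_rot: [179.9, 0.0, 72.1]
force: [2.5, -2.5, -0.1]
gripper_width: 53.2
t 5.9 pos [ 608.2 -240.4   63.8] rot [179.9   0.   72.1] F [ 2.5 -2.5 -0.1] Tq [-0.39 -0.48 -0.05] w 53.2 q [-23.  32.  90.   0.  58.  -5.]
tool delta [ 0.4 -0.3 -0.2]
turn [0.14 0.01 0.1 ]
```

```bash
python3 -m creep '[[1,0,0,-10,0,0,0],[1,0,0,-20,0,0,0],[1,0,0,-40,0,0,0],[1,0,0,-50,0,0,0],[1,0,0,0,0,0,0]]'; python3 -m creep '[[1,0,0,0,0,0,0],[1,0,0,0,0,0,0]]';python3 d.py 480 69 184 72
python3 - <<'E'
from h import *
s=state()
for n in("scene","top"):
    g=grab_frame(n);p=proj(g,s["ee_pos"][None]-[0,0,30])[0];print(n,p)
    x,y=int(p[0]),int(p[1]);x=max(75,min(565,x))
    cv2.imwrite(f"pics/{n}2.png",cv2.resize(g["frame"][y-60:y+60,x-75:x+75,::-1],(500,400),interpolation=cv2.INTER_CUBIC))
a=cv2.hconcat([cv2.imread("pics/scene2.png"),cv2.imread("pics/top2.png")]);cv2.imwrite("pics/c2.png",cv2.resize(a,(800,320)))
E
```

```text
time_s: 6.52
ee_pos: [608.7, -240.6, 187.6]
ee_rot: [179.6, 0.0, 72.1]
force: [-0.0, 0.4, -5.7]
gripper_width: 53.2
time_s: 6.78
ee_pos: [605.5, -239.3, 180.5]
ee_rot: [-179.7, -0.0, 72.1]
force: [0.9, -0.7, -5.5]
gripper_width: 53.5
t 6.78 pos [ 605.5 -239.3  180.5] rot [-179.7   -0.    72.1] F [ 0.9 -0.7 -5.5] Tq [-0.07  0.09  0.01] w 53.5 q [-23.  27.  82.   0.  72.  -5.]
tool delta [ 254.8 -214.2   -2.1]
turn [-0.35 -0.03  0.1 ]
scene [209.21397218 295.67489368]
top [425.50909806 221.30433375]
```

View pics/c2.png

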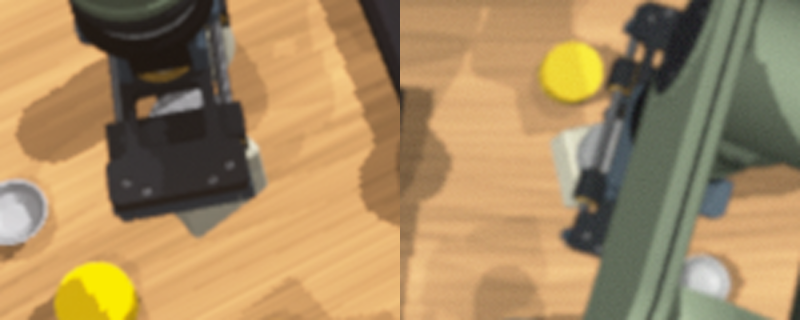

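Run:
```python
from h import *
T=grab_frame("top");S=grab_frame("scene")  # for calibration only
im={"scene":cv2.imread("pics/scene0.png"),"top":cv2.imread("pics/top0.png")}
def fit(g,c,seg,z,tol=1.5):
    a,b=map(np.array,seg);u=(b-a)/np.linalg.norm(b-a)
    d=c-a;t=d@u;n=abs(d@np.array([-u[1],u[0]]))
    k=(t>2)&(t<np.linalg.norm(b-a)-2)&(n<tol)
    w=ray(g,c[k],z).astype(np.float32);v=cv2.fitLine(w,cv2.DIST_HUBER,0,.01,.01).ravel()
    return k.sum(),np.degrees(np.arctan2(v[1],v[0]))%90,v[2:].round(1)
for n,g,b in(("top",T,(395,205,436,245)),("scene",S,(190,290,245,350))):
    x0,y0,x1,y1=b;k=4
    f=cv2.resize(im[n][y0:y1,x0:x1],None,fx=k,fy=k,interpolation=cv2.INTER_CUBIC).astype(int)
    m=(f[...,2]-f[...,0]<40)
    c=cont(m).astype(float)/k-.375+[x0,y0]
    ap=cv2.approxPolyDP(c.astype(np.float32)[:,None],1.6,True)[:,0];print(n,ap.round(1).tolist())
    for i in range(len(ap)):
        p,q=ap[i],ap[(i+1)%len(ap)]
        if np.linalg.norm(p-q)>9:
            print(p.round(1),q.round(1),"z0",fit(g,c,(p,q),0),"z60",fit(g,c,(p,q),60)[1:])
for g,n in((S,"scene"),(T,"top")):
    for yaw in(9,11):
        r=np.radians(yaw);R=np.array([[np.cos(r),-np.sin(r)],[np.sin(r),np.cos(r)]])
        q=np.array([[30,30],[30,-30],[-30,-30],[-30,30]])@R.T+[607.8,-240]
        print(n,yaw,proj(g,np.c_[q,[0]*4]).round(1).tolist(),proj(g,np.c_[q,[60]*4]).round(1).tolist())
```

```text
top [[423.3999938964844, 210.60000610351562], [402.8999938964844, 214.60000610351562], [397.3999938964844, 218.10000610351562], [402.3999938964844, 239.89999389648438], [429.8999938964844, 233.60000610351562], [429.6000061035156, 218.89999389648438]]
[423.4 210.6] [402.9 214.6] z0 (np.int64(66), np.float32(13.1734085), array([ 642.8, -243.1], dtype=float32)) z60 (np.float32(13.173195), array([ 635.5, -229.5], dtype=float32))
[397.4 218.1] [402.4 239.9] z0 (np.int64(71), np.float32(11.72903), array([ 602. , -212.4], dtype=float32)) z60 (np.float32(11.72881), array([ 596.9, -200.5], dtype=float32))
[402.4 239.9] [429.9 233.6] z0 (np.int64(94), np.float32(10.409943), array([ 579.4, -249.2], dtype=float32)) z60 (np.float32(10.410652), array([ 575.5, -235.3], dtype=float32))
[429.9 233.6] [429.6 218.9] z0 (np.int64(43), np.float32(83.195694), array([ 608.7, -289.3], dtype=float32)) z60 (np.float32(83.22061), array([ 603.3, -273.2], dtype=float32))
[429.6 218.9] [423.4 210.6] z0 (np.int64(20), np.float32(37.61496), array([ 637.4, -282. ], dtype=float32)) z60 (np.float32(37.616707), array([
[... 1664 characters left out ...]
9.1] z0 (np.int64(18), np.float32(27.69192), array([ 556.8, -209.5], dtype=float32)) z60 (np.float32(27.6965), array([ 584.8, -214.9], dtype=float32))
scene 9 [[242.0, 332.0], [216.0, 350.5], [198.5, 327.2], [224.2, 309.5]] [[239.0, 320.0], [211.8, 339.1], [193.5, 315.0], [220.5, 296.7]]
scene 11 [[242.1, 331.3], [216.8, 350.5], [198.4, 327.9], [223.5, 309.4]] [[239.1, 319.3], [212.6, 339.2], [193.4, 315.7], [219.7, 296.6]]
top 9 [[396.3, 216.8], [420.0, 212.9], [424.3, 236.6], [400.5, 240.6]] [[401.1, 213.9], [426.2, 209.7], [430.7, 234.8], [405.6, 239.0]]
top 11 [[395.9, 217.3], [419.5, 212.6], [424.6, 236.1], [401.0, 240.9]] [[400.7, 214.4], [425.7, 209.4], [431.1, 234.3], [406.1, 239.4]]
```

```bash
python3 -m creep '[[1,0,0,0,0,0,10],[1,0,0,0,0,0,10],[1,0,0,0,0,0,10],[1,0,0,0,0,0,10],[1,0,0,0,0,0,10]]'; python3 -m creep '[[1,0,0,0,0,0,10],[1,0,0,0,0,0,10],[1,0,0,0,0,0,10],[1,0,0,0,0,0,10],[1,0,0,0,0,0,10]]' ; python3 -m creep '[[1,0,0,0,0,0,9.5],[1,0,0,0,0,0,0]]' ; python3 d.py 481 68 184 -37.4
```

```text
time_s: 7.6
ee_pos: [607.0, -240.0, 182.9]
ee_rot: [-180.0, 0.0, 21.8]
force: [0.2, 0.1, -4.7]
gripper_width: 53.3
time_s: 8.22
ee_pos: [607.1, -239.9, 182.9]
ee_rot: [-180.0, 0.1, -28.2]
force: [0.3, -0.2, -5.1]
gripper_width: 53.7
time_s: 8.48
ee_pos: [607.1, -240.0, 183.0]
ee_rot: [180.0, 0.0, -37.3]
force: [0.7, -0.3, -6.1]
gripper_width: 53.3
t 8.47 pos [ 607.1 -240.   183. ] rot [180.    0.  -37.3] F [ 0.7 -0.3 -6.1] Tq [-0.01  0.14  0.01] w 53.3 q [-23.  26.  81.   0.  72. 105.]
tool delta [-286.9 -168.6   -0.8]
turn [0.   0.05 0.11]
```

```bash
python3 -m creep '[[1,-15,-9,0,0,0,0],[1,-33,-19.5,0,0,0,0],[1,-36,-21,0,0,0,0],[1,-36,-21,0,0,0,0],[1,-36,-21,0,0,0,0]]'; python3 -m creep '[[1,-36,-21,0,0,0,0],[1,-36,-21,0,0,0,0],[1,-33,-20,0,0,0,0],[1,-20,-12,0,0,0,0],[1,-6,-3,0,0,0,0]]' ; python3 -m creep '[[1,0,0,0,0,0,0],[1,0,0,0,0,0,0],[1,0,0,0,0,0,0]]' ; python3 d.py 481 68 184 -37.4
python3 - <<'E'
from h import *
s=state()
for n in("scene","top"):
    g=grab_frame(n);p=proj(g,s["ee_pos"][None]-[0,0,100])[0];print(n,p)
    cv2.imwrite(f"pics/{n}3f.png",g["frame"][:,:,::-1])
    x,y=int(p[0]),int(p[1])
    cv2.imwrite(f"pics/{n}3.png",cv2.resize(g["frame"][y-60:y+60,x-75:x+75,::-1],(500,400),interpolation=cv2.INTER_CUBIC))
a=cv2.hconcat([cv2.imread("pics/scene3.png"),cv2.imread("pics/top3.png")]);cv2.imwrite("pics/c3.png",cv2.resize(a,(800,320)))
E
```

```text
time_s: 9.1
ee_pos: [537.4, -70.4, 183.6]
ee_rot: [-180.0, 0.0, -37.3]
force: [0.5, 0.0, -5.7]
gripper_width: 53.7
time_s: 9.72
ee_pos: [480.2, 69.7, 183.7]
ee_rot: [-180.0, 0.0, -37.2]
force: [-0.8, -0.4, -4.8]
gripper_width: 53.6
time_s: 10.1
ee_pos: [481.8, 67.5, 183.4]
ee_rot: [180.0, -0.0, -37.5]
force: [-0.0, -0.5, -5.7]
gripper_width: 53.0
t 10.1 pos [481.8  67.5 183.4] rot [180.   -0.  -37.5] F [-0.  -0.5 -5.7] Tq [-0.01  0.19 -0.03] w 53.0 q [  7.  12. 104.  -0.  65. 134.]
tool delta [-1.   0.1 -0.6]
turn [ 0.   -0.   -0.06]
scene [326.69695935 193.29488359]
top [284.63523088 279.55369023]
```

View pics/c3.png

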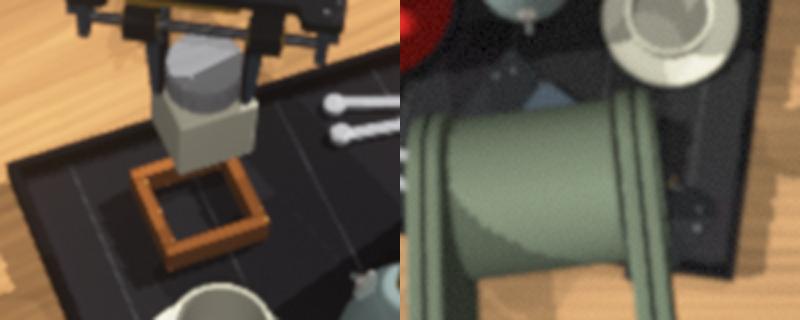

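```bash
cat > l.py <<'E'
from h import *
def up(im,b,k=4):
    x0,y0,x1,y1=b
    return cv2.resize(im[y0:y1,x0:x1],None,fx=k,fy=k,interpolation=cv2.INTER_CUBIC).astype(int)
def segs(c,eps=1.3,minlen=9):
    ap=cv2.approxPolyDP(c.astype(np.float32)[:,None],eps,True)[:,0]
    return [(ap[i],ap[(i+1)%len(ap)]) for i in range(len(ap)) if np.linalg.norm(ap[i]-ap[(i+1)%len(ap)])>minlen]
def fit(g,c,seg,z,tol=1.5):
    a,b=seg;u=(b-a)/np.linalg.norm(b-a);d=c-a;t=d@u;n=abs(d@np.array([-u[1],u[0]]))
    k=(t>3)&(t<np.linalg.norm(b-a)-3)&(n<tol)
    w=ray(g,c[k],z).astype(np.float32);v=cv2.fitLine(w,cv2.DIST_HUBER,0,.01,.01).ravel()
    return (np.degrees(np.arctan2(v[1],v[0]))+45)%90-45,v[2:]
E
python3 - <<'E'
from l import *
cal={n:grab_frame(n) for n in("top","scene")}
yaw=np.radians(-8.1);ex=np.array([np.cos(yaw),np.sin(yaw)]);ey=np.array([-ex[1],ex[0]])
for n,b in(("top",(258,255,315,308)),("scene",(295,180,358,236))):
    g=cal[n];im=cv2.imread(f"pics/{n}0.png");f=up(im,b)
    m=(f[...,2]-f[...,0]>45).astype(np.uint8)
    cs,h=cv2.findContours(m,cv2.RETR_CCOMP,cv2.CHAIN_APPROX_NONE)
    o=max((i for i in range(len(cs)) if h[0][i][3]<0),key=lambda i:cv2.contourArea(cs[i]))
    i=max((i for i in range(len(cs)) if h[0][i][3]>=0),key=lambda i:cv2.contourArea(cs[i]))
    for nm,q in(("outer",o),("inner",i)):
        c=cs[q][:,0]/4-.375+[b[0],b[1]]
        for s in segs(c):
            mid=(s[0]+s[1])/2
            print(n,nm,mid.round(0),*[(z,round(float(a),1),"along x,y:",round(float(p@ex),1),round(float(p@ey),1)) for z in(32,8) for a,p in[fit(g,c,s,z)]])
C=np.array([481.5,67.5]);print("C in frame",C@ex,C@ey)
E
```

```text
top outer [268. 277.] (32, -8.7, 'along x,y:', 465.7, 179.5) (8, -8.7, 'along x,y:', 464.8, 181.9)
top outer [282. 298.] (32, -8.3, 'along x,y:', 421.2, 136.8) (8, -8.3, 'along x,y:', 419.4, 138.2)
top outer [303. 283.] (32, -8.4, 'along x,y:', 459.2, 92.6) (8, -8.4, 'along x,y:', 458.2, 93.0)
top outer [288. 262.] (32, -8.3, 'along x,y:', 508.9, 135.5) (8, -8.3, 'along x,y:', 509.0, 136.9)
top inner [287. 268.] (32, -7.8, 'along x,y:', 496.0, 135.3) (8, -7.8, 'along x,y:', 495.9, 136.6)
top inner [298. 282.] (32, -8.3, 'along x,y:', 464.5, 104.7) (8, -8.3, 'along x,y:', 463.6, 105.3)
top inner [283. 292.] (32, -8.6, 'along x,y:', 434.1, 137.1) (8, -8.6, 'along x,y:', 432.5, 138.5)
top inner [273. 278.] (32, -9.0, 'along x,y:', 465.2, 167.1) (8, -9.0, 'along x,y:', 464.3, 169.2)
scene outer [318. 191.] (32, -8.3, 'along x,y:', 421.3, 134.6) (8, -8.3, 'along x,y:', 406.0, 141.1)
scene outer [306. 212.] (32, -8.4, 'along x,y:', 464.1, 89.6) (8, -8.4, 'along x,y:', 449.8, 95.1)
scene outer [325. 229.] (32, -7.1, 'along x,y:', 516.0, 106.2) (8, -7.1, 'along x,y:', 502.8, 112.1)
scene outer [344. 200.] (32, -8.1, 'along x,y:', 451.9, 176.8) (8, -8.1, 'along x,y:', 437.3, 184.2)
scene inner [339. 203.] (32, -8.0, 'along x,y:', 466.4, 164.6) (8, -8.0, 'along x,y:', 452.1, 171.7)
scene inner [330. 218.] (32, -7.6, 'along x,y:', 496.3, 131.9) (8, -7.6, 'along x,y:', 482.7, 138.3)
scene inner [312. 213.] (32, -8.9, 'along x,y:', 467.2, 101.9) (8, -8.9, 'along x,y:', 453.0, 107.6)
scene inner [319. 199.] (32, -7.8, 'along x,y:', 443.1, 125.8) (8, -7.8, 'along x,y:', 428.3, 132.1)
C in frame 467.1855580347356 134.6705400738137
```

```bash
cat > j.py <<'E'
import sys
from l import *
n="scene";g=grab_frame(n);s=state();zb=s["ee_pos"][2]-64+float(sys.argv[2]) if len(sys.argv)>2 else s["ee_pos"][2]-64
b=tuple(int(v) for v in sys.argv[1].split(","))
im=g["frame"][:,:,::-1].copy();cv2.imwrite("pics/j_%05d.png"%int(s["time_s"]*100),im)
yaw=np.radians(-8.3);ex=np.array([np.cos(yaw),np.sin(yaw)]);ey=np.array([-ex[1],ex[0]])
f=up(im,b)
m=((f.sum(2)>250)&(f[...,2]-f[...,0]<45)).astype(np.uint8);m=cv2.morphologyEx(m,cv2.MORPH_OPEN,np.ones((9,9)))
c=cont(m)/4-.375+[b[0],b[1]]
o=np.clip(f,0,255).astype(np.uint8);cv2.drawContours(o,[cont(m)[:,None]],-1,(0,0,255),1);cv2.imwrite("pics/jm_%05d.png"%int(s["time_s"]*100),cv2.resize(o,None,fx=2,fy=2))
print("tcp",s["ee_pos"].round(1),"in frame",(s["ee_pos"][:2]@ex).round(1),(s["ee_pos"][:2]@ey).round(1),"yaw",s["ee_rot"].round(1),"F",s["force"].round(1))
for q in segs(c,1.2,7):
    print(q[0].round(1),q[1].round(1),*[(round(z),round(float(a),1),"x,y:",round(float(p@ex),1),round(float(p@ey),1)) for z in(zb,zb+60) for a,p in[fit(g,c,q,z)]])
E
python3 j.py 290,140,350,205
```

```text
tcp [481.7  67.8 183.4] in frame 466.8 136.7 yaw [180.    0.  -37.4] F [ 0.1 -0.4 -5.4]
[338.4 146.9] [319.6 145.1] (119, -38.0, 'x,y:', 383.0, 174.1) (179, -38.0, 'x,y:', 426.9, 154.3)
[319.6 145.1] [314.1 149.6] (119, 13.6, 'x,y:', 379.3, 149.6) (179, 13.4, 'x,y:', 423.4, 131.3)
[312.9 154.4] [314.1 161.9] (119, -19.0, 'x,y:', 400.9, 132.1) (179, -18.9, 'x,y:', 443.7, 114.8)
[307.9 169.1] [307.9 176.9] (119, -29.3, 'x,y:', 431.2, 109.3) (179, -29.3, 'x,y:', 472.2, 93.4)
[307.9 176.9] [317.9 197.1] (119, -9.1, 'x,y:', 465.4, 107.0) (179, -9.1, 'x,y:', 504.3, 91.3)
[317.9 197.1] [343.9 189.6] (119, -7.7, 'x,y:', 493.2, 133.7) (179, -7.7, 'x,y:', 530.5, 116.3)
[345.6 187.1] [346.9 169.9] (119, -37.1, 'x,y:', 471.0, 175.6) (179, -37.1, 'x,y:', 509.6, 155.7)
[338.4 170.1] [330.9 173.9] (119, -2.6, 'x,y:', 448.9, 159.9) (179, -2.6, 'x,y:', 488.8, 141.0)
[334.4 169.1] [339.9 163.1] (119, 8.1, 'x,y:', 435.2, 169.6) (179, 8.2, 'x,y:', 475.9, 150.0)
[339.9 163.1] [341.4 152.1] (119, -35.7, 'x,y:', 419.4, 185.1) (179, -35.7, 'x,y:', 461.1, 164.6)
```

```bash
ls pics/jm*
```

```text
pics/jm_01035.png
```

View pics/jm_01035.png

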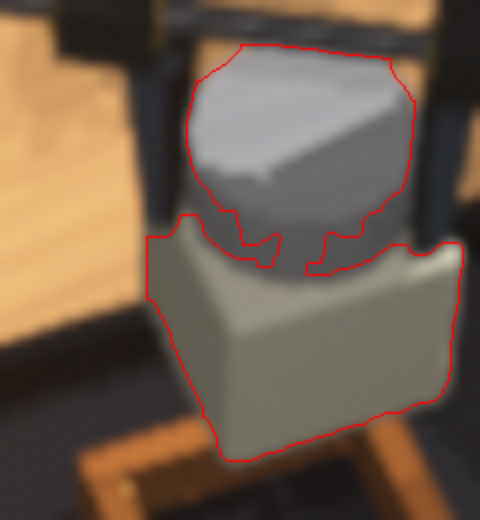

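```bash
python3 d.py 482.7 65.5 110 -37.4
```

```text
t 10.35 pos [481.7  67.8 183.4] rot [180.    0.  -37.4] F [ 0.1 -0.4 -5.4] Tq [0.07 0.15 0.  ] w 53.4 q [  7.  12. 104.   0.  65. 134.]
tool delta [ 2.3  1.2 73.4]
turn [ 0.    0.01 -0.03]
```

The jar hangs level between the fingers, with its bottom corner at scene (318,197), square to the collar. By this view it needs about 2.6 mm more to -y. I'll shift it, lower it to just above the collar and re-measure.

```bash
python3 -m creep '[[1,2.3,1.2,20,0,0,0],[1,0,0,25,0,0,0],[1,0,0,20,0,0,0],[1,0,0,8,0,0,0],[1,0,0,0,0,0,0]]';  python3 -m creep '[[1,0,0,0,0,0,0],[1,0,0,0,0,0,0]]'; python3 j.py 290,165,360,240; python3 d.py 482.7 65.5 110 -37.4
```

```text
time_s: 10.98
ee_pos: [482.7, 65.8, 110.4]
ee_rot: [180.0, 0.0, -37.4]
force: [-0.4, 0.0, -5.4]
gripper_width: 53.4
time_s: 11.22
ee_pos: [483.2, 65.9, 111.2]
ee_rot: [-179.9, -0.1, -37.4]
force: [-0.5, 0.2, -5.8]
gripper_width: 53.6
tcp [483.1  65.9 111.1] in frame 468.5 134.9 yaw [-1.799e+02 -1.000e-01 -3.740e+01] F [-0.4 -0.8 -5.4]
[307.1 198.4] [317.1 217.9] (47, -7.9, 'x,y:', 468.1, 105.4) (107, -7.9, 'x,y:', 504.2, 90.9)
[317.1 217.9] [342.9 209.6] (47, -7.2, 'x,y:', 495.2, 134.0) (107, -7.2, 'x,y:', 529.8, 117.8)
[342.9 209.6] [344.6 192.1] (47, -39.7, 'x,y:', 476.1, 171.6) (107, -39.6, 'x,y:', 511.8, 153.2)
[335.9 193.1] [328.4 196.9] (47, 1.6, 'x,y:', 453.7, 155.6) (107, 1.6, 'x,y:', 490.6, 138.1)
[328.4 196.9] [320.4 196.1] (47, 22.4, 'x,y:', 449.9, 139.2) (107, 22.3, 'x,y:', 487.1, 122.7)
[320.4 196.1] [313.4 190.1] (47, 23.5, 'x,y:', 438.0, 126.1) (107, 23.5, 'x,y:', 475.8, 110.3)
t 11.28 pos [483.1  65.9 111.1] rot [-1.799e+02 -1.000e-01 -3.740e+01] F [-0.4 -0.8 -5.4] Tq [0.03 0.2  0.  ] w 53.2 q [  6.  16. 110.   0.  54. 134.]
tool delta [-0.1  0.5  1.1]
turn [-0.06 -0.06  0.  ]
```

```bash
f=$(ls pics/jm*|tail -1); cp $f pics/jmlast.png
```

```text
(no output)
```

View pics/jmlast.png

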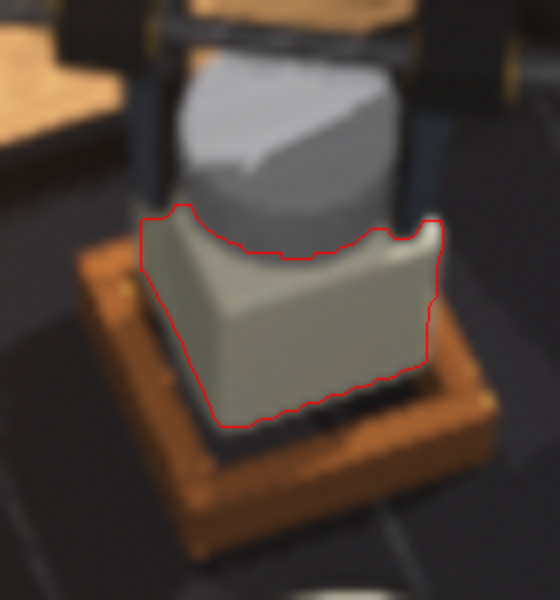

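```bash
python3 d.py 482.2 65.2 98 -37.7; python3 -m creep '[[1,-0.5,1,5,0,0,0.3],[1,0,0,5,0,0,0],[1,0,0,3,0,0,0],[1,0,0,0,0,0,0]]'; python3 -m creep '[[1,0,0,2,0,0,0],[1,0,0,2,0,0,0],[1,0,0,0,0,0,0]]';python3 d.py 482.2 65.2 98 -37.7;  python3 -m creep '[[1,0,0,2,0,0,0],[1,0,0,2,0,0,0],[1,0,0,0,0,0,0]]';python3 d.py 482.2 65.2 72 -37.7
```

```text
t 11.28 pos [483.1  65.9 111.1] rot [-1.799e+02 -1.000e-01 -3.740e+01] F [-0.4 -0.8 -5.4] Tq [0.03 0.2  0.  ] w 53.2 q [  6.  16. 110.   0.  54. 134.]
tool delta [-0.3  1.1 13.1]
turn [-0.06 -0.06  0.3 ]
time_s: 11.78
ee_pos: [481.4, 65.3, 97.0]
ee_rot: [180.0, 0.0, -37.7]
force: [-0.3, 0.1, -4.7]
gripper_width: 53.4
time_s: 12.15
ee_pos: [482.1, 65.5, 95.2]
ee_rot: [-179.9, -0.1, -37.7]
force: [-3.1, 0.5, 8.3]
gripper_width: 53.3
t 12.15 pos [482.1  65.5  95.2] rot [-1.799e+02 -1.000e-01 -3.770e+01] F [-3.1  0.5  8.3] Tq [-0.05  0.82  0.02] w 53.3 q [  6.  17. 111.   0.  52. 134.]
tool delta [ 0.3  0.2 -2.8]
turn [-0.08 -0.05 -0.  ]
time_s: 12.52
ee_pos: [483.3, 67.2, 93.5]
ee_rot: [-179.6, -0.1, -37.8]
force: [-5.9, 6.6, 20.8]
gripper_width: 53.3
t 12.53 pos [483.3  67.2  93.5] rot [-1.796e+02 -1.000e-01 -3.780e+01] F [-5.9  6.6 20.8] Tq [0.79 1.41 0.03] w 53.3 q [  6.  17. 111.   0.  52. 134.]
tool delta [ 0.3  2.3 21.5]
turn [-0.35 -0.1  -0.06]
```

It touched the rim. I'll back off and look.

```bash
python3 -m creep '[[1,0,0,-5,0,0,0],[1,0,0,-1,0,0,0],[1,0,0,0,0,0,0],[1,0,0,0,0,0,0]]'; python3 j.py 290,165,360,240; f=$(ls pics/jm_*|tail -1); cp $f pics/jmlast2.png;  python3 d.py 482.2 65.2 98 -37.7
```

```text
time_s: 13.02
ee_pos: [481.8, 65.4, 95.4]
ee_rot: [-180.0, 0.0, -37.7]
force: [-1.3, 0.9, -1.4]
gripper_width: 53.7
tcp [481.8  65.4  95.4] in frame 467.3 134.3 yaw [-180.     0.   -37.7] F [-0.4  1.4 -1.9]
[306.4 202.1] [315.9 221.4] (31, -6.2, 'x,y:', 465.2, 103.7) (91, -6.2, 'x,y:', 500.9, 89.4)
[315.9 221.4] [341.9 212.4] (31, -7.6, 'x,y:', 492.9, 133.0) (91, -7.6, 'x,y:', 527.1, 117.1)
[341.9 212.4] [343.4 196.6] (31, -35.6, 'x,y:', 472.3, 171.3) (91, -35.6, 'x,y:', 507.7, 153.3)
[343.4 196.6] [323.9 200.9] (31, -9.3, 'x,y:', 453.0, 158.1) (91, -9.1, 'x,y:', 489.4, 140.9)
[323.9 200.9] [316.6 198.6] (31, -29.2, 'x,y:', 445.8, 131.8) (91, -29.2, 'x,y:', 482.7, 116.0)
t 13.07 pos [481.8  65.4  95.4] rot [-180.     0.   -37.7] F [-0.4  1.4 -1.9] Tq [ 0.21  0.28 -0.01] w 53.5 q [  6.  17. 111.   0.  52. 134.]
tool delta [ 0.5 -0.1 -2.6]
turn [-0.01  0.02 -0.02]
```

View pics/jmlast2.png

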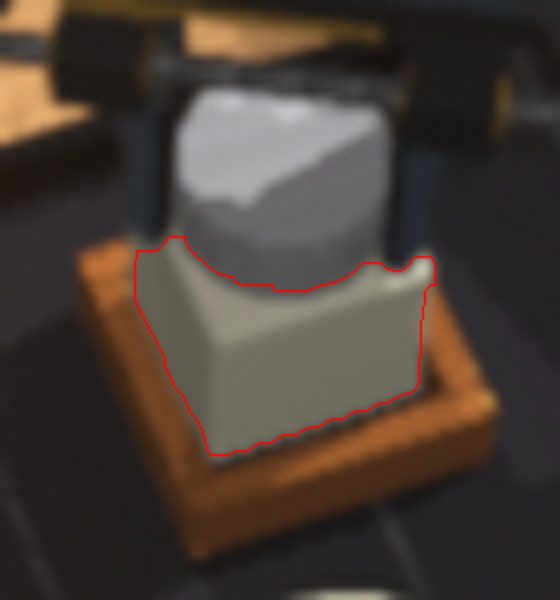

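```bash
python3 -m creep '[[1,0,0,-3,0,0,0],[1,0,0,0,0,0,0]]'; python3 d.py 483.6 66 98 -37.7
```

```text
time_s: 13.32
ee_pos: [481.6, 65.1, 98.2]
ee_rot: [180.0, 0.0, -37.7]
force: [0.2, -0.5, -4.9]
gripper_width: 53.4
t 13.32 pos [481.6  65.1  98.2] rot [180.    0.  -37.7] F [ 0.2 -0.5 -4.9] Tq [-0.    0.16 -0.04] w 53.4 q [  6.  17. 111.  -0.  53. 134.]
tool delta [ 1.1 -1.9  0.2]
turn [0.02 0.01 0.  ]
```

```bash
python3 -m creep '[[1,1,-1.9,0,0,0,0],[1,0,0,1.5,0,0,0],[1,0,0,1.5,0,0,0],[1,0,0,0,0,0,0]]'; python3 -m creep '[[1,0,0,1.5,0,0,0],[1,0,0,1.5,0,0,0],[1,0,0,0,0,0,0]]';python3 d.py 483.6 66 98 -37.7
```

```text
time_s: 13.82
ee_pos: [483.6, 66.2, 95.7]
ee_rot: [-180.0, -0.0, -37.7]
force: [-1.2, 0.1, -1.8]
gripper_width: 53.9
time_s: 14.2
ee_pos: [483.3, 66.3, 95.1]
ee_rot: [-180.0, -0.0, -37.7]
force: [-7.3, -0.0, 18.1]
gripper_width: 53.2
t 14.2 pos [483.3  66.3  95.1] rot [-180.    -0.   -37.7] F [-7.3 -0.  18.1] Tq [-0.02  1.52 -0.05] w 53.2 q [  6.  17. 111.   0.  52. 134.]
tool delta [ 0.4  0.1 -2.9]
turn [-0.04 -0.01 -0.01]
```

```bash
python3 -m creep '[[1,0,0,-2,0,0,0],[1,0,0,0,0,0,0]]'; python3 j.py 290,165,360,240; f=$(ls pics/jm_*|tail -1); cp $f pics/jmlast3.png
python3 - <<'E'
import cv2,glob
f=sorted(glob.glob('pics/j_*.png'))[-1]
cv2.imwrite('pics/z3.png',cv2.resize(cv2.imread(f)[185:240,295:365],(770,600),interpolation=cv2.INTER_CUBIC))
E
```

```text
time_s: 14.45
ee_pos: [483.4, 66.2, 95.3]
ee_rot: [-180.0, 0.0, -37.7]
force: [-4.6, -0.2, 7.9]
gripper_width: 53.6
tcp [483.4  66.2  95.3] in frame 468.8 135.3 yaw [-180.     0.   -37.7] F [-5.4 -0.5  8.6]
[307.1 202.1] [317.4 221.9] (31, -6.7, 'x,y:', 467.6, 105.8) (91, -6.7, 'x,y:', 503.2, 91.4)
[317.4 221.9] [342.9 213.6] (31, -7.8, 'x,y:', 494.4, 136.6) (91, -7.8, 'x,y:', 528.5, 120.5)
[342.9 213.6] [344.4 197.4] (31, -34.8, 'x,y:', 474.6, 172.0) (91, -34.8, 'x,y:', 509.8, 153.9)
[344.4 197.4] [323.9 201.1] (31, -12.0, 'x,y:', 454.7, 158.9) (91, -12.1, 'x,y:', 491.0, 141.7)
[323.9 201.1] [317.1 199.1] (31, 39.7, 'x,y:', 445.9, 132.4) (91, 39.7, 'x,y:', 482.7, 116.5)
```

View pics/z3.png

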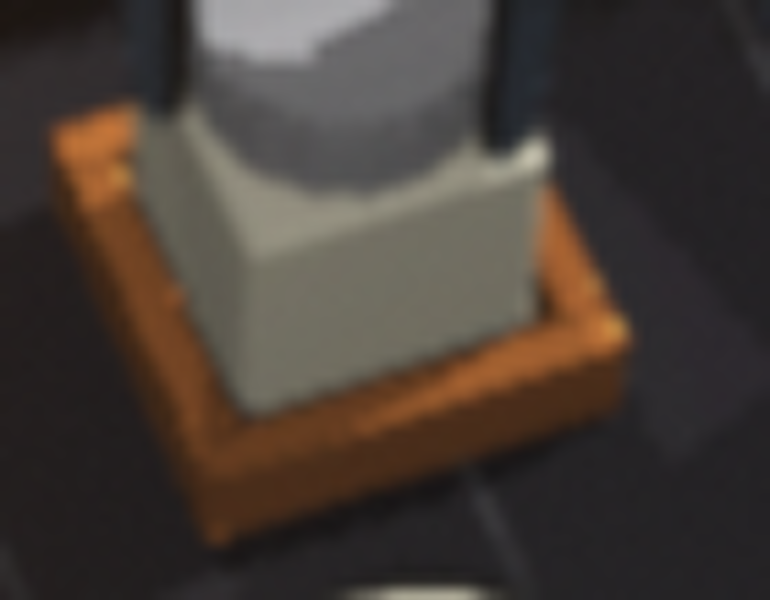

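By the pixels the jar sits within tolerance, but it rests on the rim at bottom z of about 32. The force and moment readings (contact at x about -30 mm from the tool axis) suggest the robot-side edge is catching. I'll probe gently a little further in +x.

```bash
python3 -m creep '[[1,0,0,-3,0,0,0],[1,0,0,0,0,0,0]]'; python3 d.py 485 66 98 -37.7; python3 -m creep '[[1,1.2,-0.9,0,0,0,0],[1,0,0,1,0,0,0],[1,0,0,1,0,0,0],[1,0,0,0,0,0,0]]'; python3 -m creep '[[1,0,0,1,0,0,0],[1,0,0,0,0,0,0]]';python3 d.py 483.6 66 98 -37.7
```

```text
time_s: 14.75
ee_pos: [483.8, 66.2, 97.0]
ee_rot: [-180.0, -0.0, -37.7]
force: [-0.4, -0.3, -5.3]
gripper_width: 53.6
t 14.75 pos [483.8  66.2  97. ] rot [-180.    -0.   -37.7] F [-0.4 -0.3 -5.3] Tq [0.03 0.23 0.  ] w 53.6 q [  6.  17. 111.   0.  53. 134.]
tool delta [ 1.1 -0.6 -1. ]
turn [-0.01 -0.   -0.  ]
time_s: 15.25
ee_pos: [485.1, 66.1, 95.7]
ee_rot: [-180.0, -0.0, -37.7]
force: [-1.4, -0.7, -1.4]
gripper_width: 53.0
time_s: 15.5
ee_pos: [485.0, 66.1, 95.5]
ee_rot: [-180.0, -0.0, -37.7]
force: [-4.2, -0.5, 5.6]
gripper_width: 53.4
t 15.5 pos [485.   66.1  95.5] rot [-180.    -0.   -37.7] F [-4.2 -0.5  5.6] Tq [-0.08  0.78  0.03] w 53.4 q [  6.  17. 111.  -0.  52. 134.]
tool delta [-1.   1.  -2.5]
turn [-0.02 -0.02  0.  ]
```

```bash
python3 -m creep '[[1,0,0,-2.5,0,0,0],[1,0,0,0,0,0,0]]'; python3 d.py 480.5 66.3 98 -37.7; python3 -m creep '[[1,-3.7,2.6,0,0,0,0],[1,0,0,1,0,0,0],[1,0,0,1,0,0,0],[1,0,0,0,0,0,0]]'; python3 -m creep '[[1,0,0,1,0,0,0],[1,0,0,0,0,0,0]]';python3 d.py 480.5 66 98 -37.7
```

```text
time_s: 15.75
ee_pos: [485.2, 66.2, 96.7]
ee_rot: [-180.0, -0.0, -37.7]
force: [0.6, 0.5, -4.9]
gripper_width: 53.2
t 15.75 pos [485.2  66.2  96.7] rot [-180.    -0.   -37.7] F [ 0.6  0.5 -4.9] Tq [-0.02  0.16 -0.02] w 53.2 q [  6.  17. 110.   0.  53. 134.]
tool delta [-3.8  2.8 -1.3]
turn [-0.02 -0.   -0.  ]
time_s: 16.25
ee_pos: [480.3, 66.5, 95.3]
ee_rot: [180.0, 0.0, -37.7]
force: [-2.6, 1.4, 1.2]
gripper_width: 53.1
time_s: 16.5
ee_pos: [480.6, 66.7, 95.0]
ee_rot: [-180.0, 0.0, -37.7]
force: [-4.2, 1.4, 6.7]
gripper_width: 53.1
t 16.5 pos [480.6  66.7  95. ] rot [-180.     0.   -37.7] F [-4.2  1.4  6.7] Tq [ 0.04  1.12 -0.08] w 53.1 q [  7.  17. 111.   0.  52. 134.]
tool delta [ 0.4  0.6 -3. ]
turn [-0.03  0.01 -0.02]
```

```bash
python3 -m creep '[[1,0,0,-3,0,0,0],[1,0,0,-3,0,0,0],[1,0,0,0,0,0,0]]'
python3 - <<'E'
from l import *
g=grab_frame("scene");s=state();p=s["ee_pos"];print(p,s["force"],s["torque"])
th=np.radians(-8.3);R=np.array([[np.cos(th),-np.sin(th)],[np.sin(th),np.cos(th)]])
q=np.array([[30,-30],[30,30],[-30,-30],[-30,30]])@R.T+p[:2]
im=g["frame"][:,:,::-1].copy();b=(295,170,365,240);k=8
big=cv2.resize(im[b[1]:b[3],b[0]:b[2]],None,fx=k,fy=k,interpolation=cv2.INTER_CUBIC)
cv2.imwrite("pics/t0.png",big)
P=lambda x:((proj(g,x)-[b[0],b[1]]+.5)*k)
for z0 in(-64,-4):
    print(z0,P(np.c_[q,[p[2]+z0]*4]).round(0).tolist())
ca=np.linspace(0,2*np.pi,72);c=np.c_[27*np.cos(ca),27*np.sin(ca)]+p[:2]
e=P(np.c_[c,[p[2]+22]*72]);print("captop pred",e.min(0).round(),e.max(0).round())
o=big.copy()
for z0 in(-64,-4):
    for u in P(np.c_[q,[p[2]+z0]*4]): cv2.circle(o,tuple(int(v) for v in u),3,(0,255,0),1)
for u in e: cv2.circle(o,tuple(int(v) for v in u),1,(0,0,255),-1)
cv2.imwrite("pics/t1.png",o)
E
```

```text
time_s: 16.88
ee_pos: [481.0, 66.3, 99.9]
ee_rot: [-180.0, -0.0, -37.7]
force: [1.3, 0.4, -5.3]
gripper_width: 53.5
[480.76334032  66.30466972  99.75955861] [-0.1563366   0.53203573 -4.88921743] [ 0.06280786  0.15101559 -0.00437219]
-64 [[181.0, 419.0], [397.0, 349.0], [98.0, 237.0], [310.0, 170.0]]
-4 [[185.0, 291.0], [410.0, 219.0], [98.0, 104.0], [319.0, 35.0]]
captop pred [146.  11.] [366. 192.]
```

View pics/t1.png

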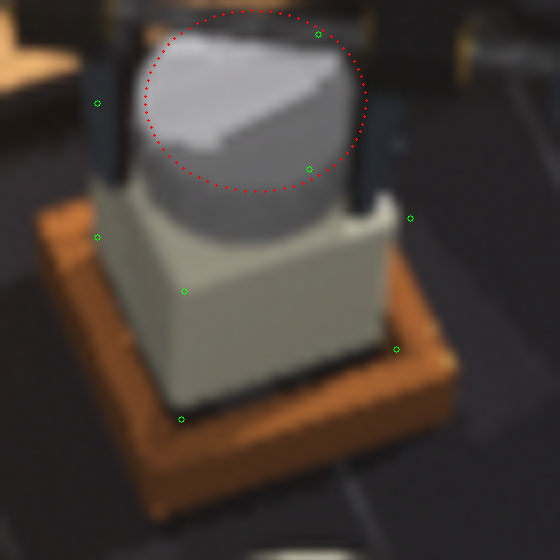

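Run:
```python
from l import *
g=grab_frame("scene");s=state();p=s["ee_pos"]
b=np.array([295,170]);k=8
th=np.radians(-8.3);ex=np.array([np.cos(th),np.sin(th)]);ey=np.array([-ex[1],ex[0]])
un=lambda u:np.array(u,float)/k-.5+b
# predicted cap centre px and shift
c=proj(g,np.r_[p[:2],p[2]+22][None])[0]
for d in((-14,0),(-14,-4),(-12,0),(-14,4)):
    w=ray(g,c+np.array(d)/k,p[2]+22)[0];print(d,"cap-tcp world",(w-p[:2]).round(1),"cap in frame",(w@ex).round(1),(w@ey).round(1))
# gray profile across cap rows
f=cv2.cvtColor(g["frame"],cv2.COLOR_RGB2GRAY)
for r in(184,188,192,196): print(r,f[r,305:350].tolist())
print("col", [f[r,325] for r in range(170,225)])
fr=g["frame"].astype(int)
print("R-B col 330",(fr[205:235,330,0]-fr[205:235,330,2]).tolist(), f[205:235,330].tolist())
```

```text
(-14, 0) cap-tcp world [-1.7 -3. ] cap in frame 464.8 131.8
(-14, -4) cap-tcp world [-2.7 -2.4] cap in frame 463.7 132.2
(-12, 0) cap-tcp world [-1.4 -2.6] cap in frame 465.0 132.3
(-14, 4) cap-tcp world [-0.6 -3.6] cap in frame 465.9 131.4
184 [33, 42, 44, 42, 35, 30, 62, 120, 156, 165, 167, 167, 168, 168, 169, 170, 170, 171, 172, 171, 168, 159, 146, 129, 111, 107, 104, 103, 104, 105, 105, 104, 101, 78, 42, 33, 40, 42, 42, 42, 37, 33, 33, 32, 33]
188 [42, 42, 44, 42, 35, 28, 44, 72, 110, 126, 118, 109, 110, 109, 109, 109, 109, 107, 105, 105, 105, 105, 105, 103, 103, 103, 102, 103, 103, 103, 103, 100, 88, 59, 31, 35, 41, 41, 41, 39, 36, 35, 35, 36, 36]
192 [50, 65, 65, 49, 39, 44, 86, 95, 76, 75, 76, 79, 84, 91, 92, 95, 99, 102, 101, 101, 101, 102, 102, 102, 103, 101, 99, 94, 89, 86, 80, 73, 65, 45, 31, 38, 41, 41, 39, 36, 35, 36, 36, 36, 36]
196 [126, 115, 100, 97, 94, 93, 99, 118, 125, 119, 101, 83, 80, 83, 82, 82, 81, 82, 84, 84, 83, 82, 83, 81, 80, 80, 80, 80, 77, 77, 87, 106, 105, 80, 58, 60, 98, 154, 164, 112, 52, 39, 38, 36, 35]
col [np.uint8(101), np.uint8(64), np.uint8(65), 
[... 323 characters left out ...]
), np.uint8(85), np.uint8(83), np.uint8(83), np.uint8(83), np.uint8(85), np.uint8(107), np.uint8(133), np.uint8(143), np.uint8(138), np.uint8(122), np.uint8(112), np.uint8(111), np.uint8(111), np.uint8(110), np.uint8(111), np.uint8(110), np.uint8(109), np.uint8(109), np.uint8(108), np.uint8(108), np.uint8(109), np.uint8(107), np.uint8(98), np.uint8(71), np.uint8(42), np.uint8(41), np.uint8(54), np.uint8(68), np.uint8(80), np.uint8(90)]
R-B col 330 [15, 15, 15, 15, 16, 16, 16, 17, 16, 16, 15, 12, 4, 11, 43, 69, 93, 109, 92, 57, 48, 47, 47, 41, 24, 5, 2, 0, 0, 0] [110, 110, 110, 109, 109, 109, 108, 108, 108, 108, 105, 81, 38, 28, 50, 71, 91, 106, 90, 60, 52, 50, 50, 48, 36, 25, 24, 30, 36, 36]
```

Comparing via the cap axis, my bottom-edge readings were biased by the jar's rounded lower edges. The cap axis and the corrected edges agree on a target TCP of about (480.3, 69.2), which also matches the top camera.

```bash
python3 d.py 480.3 69 98 -37.7; python3 -m creep '[[1,-2,-2,0,0,0,0],[1,0,0,1.5,0,0,0],[1,0,0,1.5,0,0,0],[1,0,0,1.5,0,0,0],[1,0,0,0,0,0,0]]'; python3 -m creep '[[1,0,0,1,0,0,0],[1,0,0,1,0,0,0],[1,0,0,0,0,0,0]]';python3 d.py 480.3 69 98 -37.7
```

```text
t 16.98 pos [480.6  66.3  99.7] rot [180.    0.  -37.7] F [-0.9  0.2 -4.6] Tq [ 0.01  0.15 -0.01] w 53.0 q [  6.  17. 111.   0.  53. 134.]
tool delta [-1.9 -1.9  1.7]
turn [ 0.01  0.01 -0.  ]
time_s: 17.6
ee_pos: [480.1, 69.1, 95.2]
ee_rot: [180.0, 0.0, -37.7]
force: [-1.0, -0.5, -5.5]
gripper_width: 53.7
time_s: 17.98
ee_pos: [480.1, 69.2, 93.4]
ee_rot: [180.0, 0.0, -37.7]
force: [-0.2, -1.0, -4.5]
gripper_width: 52.9
t 17.98 pos [480.1  69.2  93.4] rot [180.    0.  -37.7] F [-0.2 -1.  -4.5] Tq [-0.02  0.16  0.07] w 52.9 q [  7.  17. 111.   0.  52. 135.]
tool delta [ 0.2  0.  -4.6]
turn [ 0.    0.01 -0.  ]
```

It's inside the collar with no contact force. Lowering on.

```bash
python3 -m creep '[[1,0,0,2,0,0,0],[1,0,0,2.5,0,0,0],[1,0,0,2.5,0,0,0],[1,0,0,0,0,0,0]]'; python3 -m creep '[[1,0,0,2.5,0,0,0],[1,0,0,2.5,0,0,0],[1,0,0,2.5,0,0,0],[1,0,0,0,0,0,0]]';python3 d.py 480.3 69 72 -37.7
```

```text
time_s: 18.48
ee_pos: [480.0, 69.2, 86.1]
ee_rot: [180.0, 0.0, -37.7]
force: [-0.2, -0.4, -4.4]
gripper_width: 53.6
time_s: 18.98
ee_pos: [480.0, 69.2, 78.7]
ee_rot: [180.0, 0.0, -37.7]
force: [0.2, -0.3, -3.6]
gripper_width: 53.2
t 18.98 pos [480.   69.2  78.7] rot [180.    0.  -37.7] F [ 0.2 -0.3 -3.6] Tq [0.03 0.23 0.1 ] w 53.2 q [  7.  18. 112.   0.  50. 135.]
tool delta [ 0.3 -0.   6.7]
turn [0.02 0.03 0.  ]
```

```bash
python3 -m creep '[[1,0,0,2,0,0,0],[1,0,0,2,0,0,0],[1,0,0,0,0,0,0]]'; python3 -m creep '[[1,0,0,1,0,0,0],[1,0,0,1,0,0,0],[1,0,0,0,0,0,0]]';python3 d.py 480.3 69 72 -37.7; python3 -m creep '[[1,0,0,1,0,0,0],[1,0,0,0,0,0,0]]';python3 d.py 480.3 69 72 -37.7
```

```text
time_s: 19.35
ee_pos: [480.1, 69.2, 74.8]
ee_rot: [180.0, 0.0, -37.7]
force: [0.5, -0.7, -5.5]
gripper_width: 53.4
time_s: 19.73
ee_pos: [480.2, 69.2, 72.8]
ee_rot: [180.0, 0.0, -37.7]
force: [0.0, 0.5, -5.9]
gripper_width: 53.5
t 19.73 pos [480.2  69.2  72.8] rot [180.    0.  -37.7] F [ 0.   0.5 -5.9] Tq [ 0.02  0.19 -0.  ] w 53.5 q [  7.  18. 113.   0.  49. 135.]
tool delta [0.2 0.1 0.8]
turn [ 0.01  0.01 -0.  ]
time_s: 19.98
ee_pos: [480.2, 69.2, 71.9]
ee_rot: [-180.0, 0.0, -37.7]
force: [-0.8, -0.4, -4.3]
gripper_width: 53.3
t 19.98 pos [480.2  69.2  71.9] rot [-180.     0.   -37.7] F [-0.8 -0.4 -4.3] Tq [0.05 0.09 0.03] w 53.3 q [  7.  19. 113.   0.  49. 135.]
tool delta [ 0.2  0.1 -0.1]
turn [-0.01  0.   -0.  ]
```

```bash
python3 -m creep '[[1,0,0,0.7,0,0,0],[1,0,0,0,0,0,0]]'; python3 -m creep '[[1,0,0,0.7,0,0,0],[1,0,0,0,0,0,0]]';python3 d.py 480.3 69 72 -37.7; python3 -m creep '[[1,0,0,0.7,0,0,0],[1,0,0,0,0,0,0]]';python3 d.py 480.3 69 72 -37.7
```

```text
time_s: 20.23
ee_pos: [480.2, 69.1, 71.7]
ee_rot: [-180.0, -0.0, -37.7]
force: [-1.9, -0.1, 0.7]
gripper_width: 53.8
time_s: 20.48
ee_pos: [480.2, 69.1, 71.6]
ee_rot: [-180.0, -0.0, -37.7]
force: [-3.7, -1.4, 6.9]
gripper_width: 53.3
t 20.48 pos [480.2  69.1  71.6] rot [-180.    -0.   -37.7] F [-3.7 -1.4  6.9] Tq [-0.16  0.8  -0.  ] w 53.3 q [  7.  19. 113.  -0.  49. 135.]
tool delta [ 0.1 -0.  -0.4]
turn [-0.01 -0.02  0.  ]
time_s: 20.72
ee_pos: [480.1, 69.0, 71.5]
ee_rot: [-180.0, -0.0, -37.7]
force: [-5.9, -1.5, 12.1]
gripper_width: 53.8
t 20.73 pos [480.1  69.   71.5] rot [-180.    -0.   -37.7] F [-5.9 -1.5 12.1] Tq [-0.25  1.    0.02] w 53.8 q [  7.  19. 113.  -0.  49. 135.]
tool delta [ 0.1 -0.1 -0.5]
turn [-0.02 -0.03  0.  ]
```

The jar is seated: TCP z 71.6 against an expected 71.8, with a light downward load. Now unscrewing anticlockwise (negative tool z), watching the torque.

```bash
for i in 1; do python3 -m creep '[[1,0,0,0,0,0,-5],[1,0,0,0,0,0,-5],[1,0,0,0,0,0,-5],[1,0,0,0,0,0,-5]]'; done; python3 d.py 480.2 69 71.6 -37.7; python3 -m creep '[[1,0,0,0,0,0,-5],[1,0,0,0,0,0,-5],[1,0,0,0,0,0,-5],[1,0,0,0,0,0,-5]]'; python3 d.py 480.2 69 71.6 -37.7
```

```text
time_s: 21.22
ee_pos: [481.2, 69.2, 71.4]
ee_rot: [-179.9, -0.1, -17.6]
force: [-3.0, -1.4, 8.5]
gripper_width: 53.4
t 21.23 pos [481.2  69.2  71.4] rot [-1.799e+02 -1.000e-01 -1.760e+01] F [-3.  -1.4  8.5] Tq [-0.21  0.73 -0.32] w 53.4 q [  7.  19. 113.   0.  49. 114.]
tool delta [-0.9  0.4 -0.2]
turn [-0.1  -0.12 20.06]
time_s: 21.72
ee_pos: [481.3, 69.3, 71.4]
ee_rot: [-180.0, -0.2, 2.4]
force: [-2.4, -1.4, 9.5]
gripper_width: 53.2
t 21.73 pos [481.3  69.3  71.4] rot [-180.    -0.2    2.4] F [-2.4 -1.4  9.5] Tq [-0.19  0.67 -0.45] w 53.2 q [  7.  19. 113.   0.  49.  94.]
tool delta [-1.1  0.3 -0.2]
turn [-0.1  -0.15 40.06]
```

Torque is about 0.45 N m and steady. Continuing.

```bash
python3 -m creep '[[1,0,0,0,0,0,-5],[1,0,0,0,0,0,-5],[1,0,0,0,0,0,-5]]'; python3 d.py 480.2 69 71.6 -37.7; python3 -m creep '[[1,0,0,0,0,0,-5],[1,0,0,0,0,0,-5]]'; python3 d.py 480.2 69 71.6 -37.7; python3 -m creep '[[1,0,0,0,0,0,-5],[1,0,0,0,0,0,0]]'; python3 d.py 480.2 69 71.6 -37.7
```

```text
time_s: 22.1
ee_pos: [481.2, 69.3, 71.8]
ee_rot: [180.0, -0.2, 17.4]
force: [-4.1, -2.2, 12.7]
gripper_width: 53.4
t 22.1 pos [481.2  69.3  71.8] rot [180.   -0.2  17.4] F [-4.1 -2.2 12.7] Tq [-0.37  0.87 -0.51] w 53.4 q [  7.  19. 113.   0.  49.  79.]
tool delta [-1.1 -0.   0.2]
turn [-0.07 -0.15 55.06]
time_s: 22.35
ee_pos: [481.3, 69.2, 72.1]
ee_rot: [179.9, -0.2, 27.4]
force: [-4.6, -1.2, 14.6]
gripper_width: 53.2
t 22.35 pos [481.3  69.2  72.1] rot [179.9  -0.2  27.4] F [-4.6 -1.2 14.6] Tq [-0.32  0.92 -0.19] w 53.2 q [  7.  19. 113.  -0.  49.  69.]
tool delta [-1.  -0.4  0.5]
turn [-4.000e-02 -1.800e-01  6.512e+01]
time_s: 22.6
ee_pos: [481.4, 69.1, 72.1]
ee_rot: [179.9, -0.2, 32.3]
force: [-3.2, -1.5, 14.3]
gripper_width: 53.5
t 22.6 pos [481.4  69.1  72.1] rot [179.9  -0.2  32.3] F [-3.2 -1.5 14.3] Tq [-0.4   0.86  0.08] w 53.5 q [  7.  19. 113.  -0.  49.  65.]
tool delta [-1.  -0.5  0.5]
turn [-1.000e-02 -2.000e-01  7.005e+01]
```

Run:
```python
from h import *
g=grab_frame("scene");cv2.imwrite("pics/u1.png",cv2.resize(g["frame"][170:250,285:375,::-1],(720,640)[:2],interpolation=cv2.INTER_CUBIC)[:600])
```

View pics/u1.png

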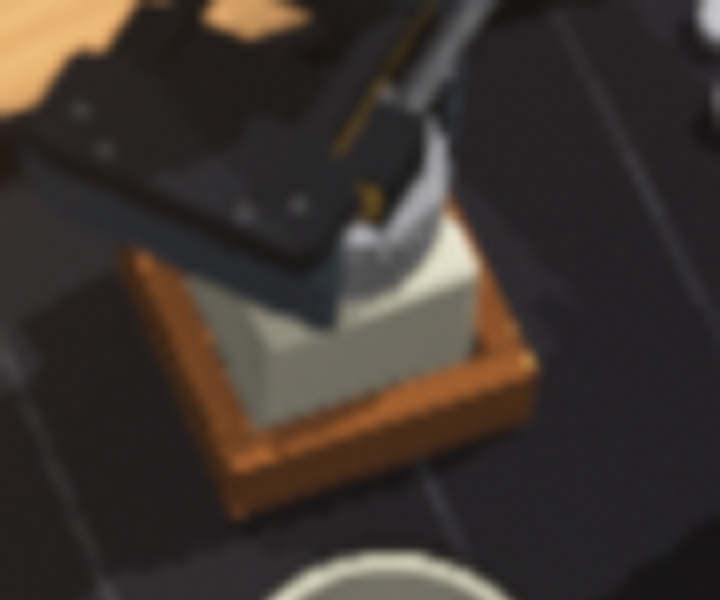

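The jar sits down in the collar (near corner at scene ~(317,222)). The torque has fallen to zero, so the threads are free. Turning further for margin before lifting.

```bash
python3 -m creep '[[1,0,0,-0.5,0,0,-5],[1,0,0,0,0,0,-5],[1,0,0,0,0,0,-5],[1,0,0,0,0,0,-5]]'; python3 d.py 480.2 69 71.6 -37.7;python3 -m creep '[[1,0,0,0,0,0,0]]'; python3 d.py 480.2 69 71.6 -37.7
```

```text
time_s: 23.15
ee_pos: [481.1, 69.0, 72.2]
ee_rot: [179.9, -0.1, 52.4]
force: [-3.0, -1.5, 10.9]
gripper_width: 53.6
t 23.15 pos [481.1  69.   72.2] rot [ 1.799e+02 -1.000e-01  5.240e+01] F [-3.  -1.5 10.9] Tq [-0.47  0.76 -0.08] w 53.6 q [  7.  19. 113.  -0.  49.  44.]
tool delta [-0.6 -0.7  0.6]
turn [ 2.000e-02 -1.700e-01  9.015e+01]
time_s: 23.28
ee_pos: [481.3, 69.0, 72.2]
ee_rot: [179.9, -0.1, 52.4]
force: [-1.7, -1.6, 11.1]
gripper_width: 53.4
t 23.27 pos [481.3  69.   72.2] rot [ 1.799e+02 -1.000e-01  5.240e+01] F [-1.7 -1.6 11.1] Tq [-0.46  0.69  0.06] w 53.4 q [  7.  19. 113.  -0.  49.  45.]
tool delta [-0.6 -0.9  0.6]
turn [ 4.000e-02 -1.800e-01  9.005e+01]
```

```bash
python3 -m creep '[[1,0,0,-1,0,0,0],[1,0,0,-1,0,0,0],[1,0,0,-1,0,0,0],[1,0,0,0,0,0,0]]'; python3 d.py 480.2 69 71.6;python3 -m creep '[[1,0,0,-1.5,0,0,0],[1,0,0,-1.5,0,0,0],[1,0,0,-2,0,0,0],[1,0,0,0,0,0,0]]'; python3 d.py 480.2 69 71.6
python3 - <<'E'
from h import *
g=grab_frame("scene");cv2.imwrite("pics/u2.png",cv2.resize(g["frame"][160:250,285:375,::-1],(600,600),interpolation=cv2.INTER_CUBIC))
E
```

```text
time_s: 23.78
ee_pos: [480.5, 69.1, 73.3]
ee_rot: [180.0, -0.0, 52.3]
force: [0.7, -1.4, -0.4]
gripper_width: 53.7
t 23.77 pos [480.5  69.1  73.3] rot [180.   -0.   52.3] F [ 0.7 -1.4 -0.4] Tq [-0.46 -0.01 -0.  ] w 53.7 q [  7.  18. 113.  -0.  49.  45.]
tool delta [-0.3 -0.2  1.7]
time_s: 24.28
ee_pos: [480.2, 69.1, 78.5]
ee_rot: [180.0, -0.0, 52.3]
force: [-0.3, -0.7, -0.8]
gripper_width: 53.4
t 24.27 pos [480.2  69.1  78.5] rot [180.   -0.   52.3] F [-0.3 -0.7 -0.8] Tq [-0.46  0.12 -0.01] w 53.4 q [  7.  18. 112.  -0.  50.  45.]
tool delta [-0.1  0.1  6.9]
```

View pics/u2.png

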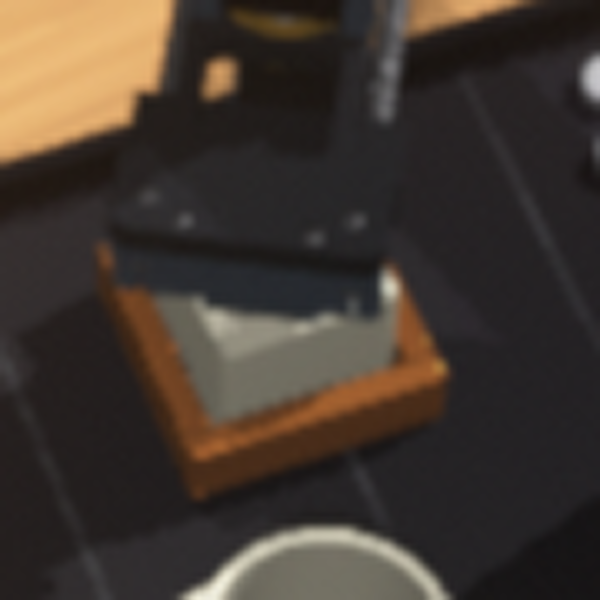

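The wrist carries only the cap (-0.8 N), and the jar stays in the collar with its near corner at scene ~(318,222). Lifting to about 34 mm clear.

```bash
python3 -m creep '[[1,0,0,-6,0,0,0],[1,0,0,-10,0,0,0],[1,0,0,-12,0,0,0],[1,0,0,-12,0,0,0],[1,0,0,-8.5,0,0,0]]'; python3 -m creep '[[1,0,0,0,0,0,0],[1,0,0,0,0,0,0],[1,0,0,0,0,0,0]]'; python3 d.py 480.2 69 127
python3 - <<'E'
from h import *
for n in("scene","top"):
    g=grab_frame(n);cv2.imwrite(f"pics/end_{n}.png",g["frame"][:,:,::-1])
    if n=="scene":cv2.imwrite("pics/u3.png",cv2.resize(g["frame"][140:250,270:380,::-1],(600,600),interpolation=cv2.INTER_CUBIC))
E
```

```text
time_s: 24.95
ee_pos: [480.6, 69.3, 128.1]
ee_rot: [179.9, -0.1, 52.3]
force: [-0.2, 0.1, -0.5]
gripper_width: 53.7
time_s: 25.32
ee_pos: [479.9, 69.1, 126.4]
ee_rot: [-180.0, 0.0, 52.3]
force: [0.4, 0.3, -1.5]
gripper_width: 53.5
t 25.32 pos [479.9  69.1 126.4] rot [-180.     0.    52.3] F [ 0.4  0.3 -1.5] Tq [-0.14  0.1  -0.03] w 53.5 q [  7.  15. 109.   0.  57.  45.]
tool delta [ 0.1  0.3 -0.6]
```

View pics/u3.png

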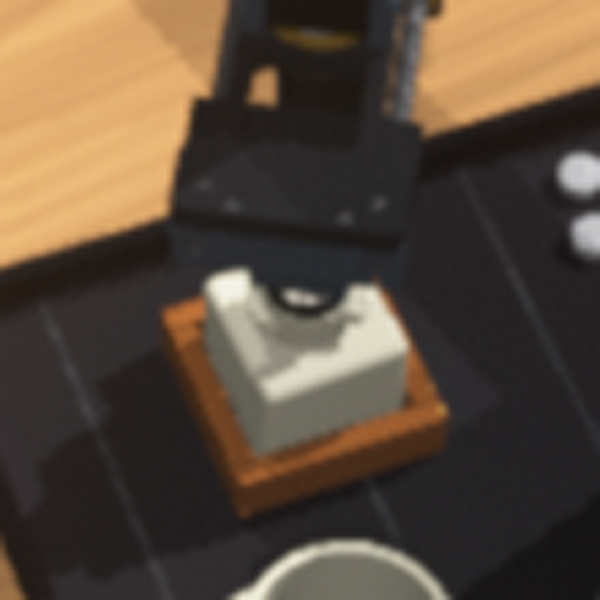

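View pics/end_top.png

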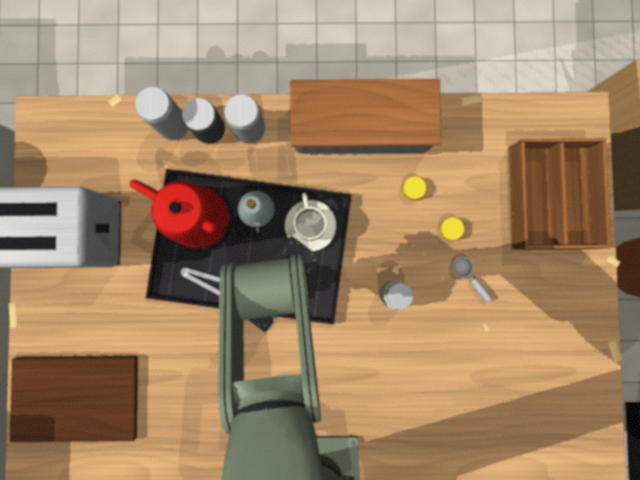

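The jar's open mouth shows at u3 crop (305,300), the jar is in the collar, and the other objects are where they were. The finger hides the cap, so I'll turn the wrist in the air to check that it's level.

```bash
python3 -m creep '[[1,0,0,0,0,0,8],[1,0,0,0,0,0,10],[1,0,0,0,0,0,10],[1,0,0,0,0,0,10],[1,0,0,0,0,0,10]]'; python3 -m creep '[[1,0,0,0,0,0,10],[1,0,0,0,0,0,10],[1,0,0,0,0,0,10],[1,0,0,0,0,0,0],[1,0,0,0,0,0,0]]'; python3 d.py 480.2 69 127
python3 - <<'E'
from h import *
g=grab_frame("scene");cv2.imwrite("pics/v.png",g["frame"][:,:,::-1]);p=state()["ee_pos"]
k=9;b=(290,150)
o=cv2.resize(g["frame"][150:215,290:360,::-1],None,fx=k,fy=k,interpolation=cv2.INTER_CUBIC)
ca=np.linspace(0,2*np.pi,60)
for dz in(-1.8,22.2):
    for u in proj(g,np.c_[27*np.cos(ca)+p[0],27*np.sin(ca)+p[1],[p[2]+dz]*60]): cv2.circle(o,tuple(int(v) for v in (u-b+.5)*k),1,(0,0,255),-1)
cv2.imwrite("pics/v1.png",o)
E
```

```text
time_s: 26.05
ee_pos: [480.1, 69.2, 126.6]
ee_rot: [-180.0, 0.0, 4.0]
force: [-0.2, 0.1, -0.5]
gripper_width: 52.9
time_s: 26.68
ee_pos: [480.2, 69.2, 126.7]
ee_rot: [180.0, 0.0, -25.6]
force: [0.9, 0.0, -0.9]
gripper_width: 53.2
t 26.68 pos [480.2  69.2 126.7] rot [180.    0.  -25.6] F [ 0.9  0.  -0.9] Tq [ 0.03  0.15 -0.03] w 53.2 q [  7.  15. 109.   0.  57. 122.]
tool delta [ 0.1  0.2 -0.3]
```

View pics/v1.png

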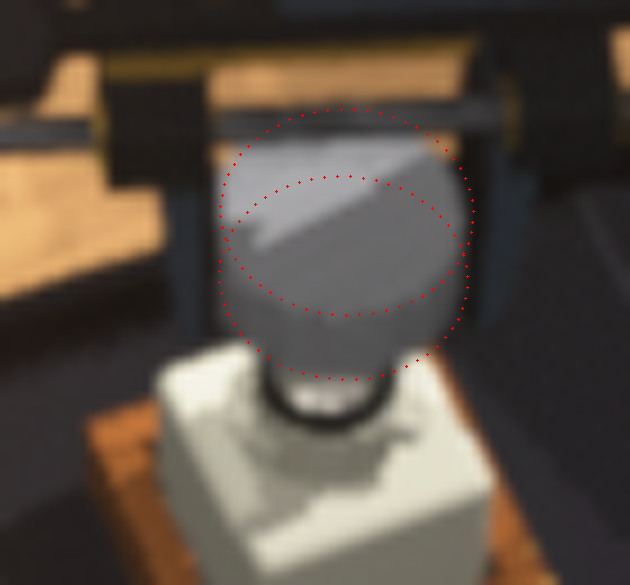

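The cap's outline matches a level 54 mm cap with its lower edge at z of about 125, roughly 34 mm above the mouth at 91. The open mouth with its black seal is visible at crop (325,400).

```bash
python3 -c "
from workcell import *
s=state();print(s['ee_pos'],s['ee_rot'],s['gripper_width'],s['force']);print(job_done())"
```

```text
[480.20189298  69.18412693 126.75865424] [ 1.79998478e+02  7.41344477e-03 -2.55885270e+01] 53.23311155431254 [-0.61887091  0.20903754 -0.75599572]
the job is handed in; nothing more can be done
None
```

The square jar is standing in the collar with its cap unscrewed. The arm is holding the cap level about 34 mm above the open mouth. I handed the job in at about 27 s.

- **Seating:** the first few tries to lower the jar touched the collar's rim, at up to about 26 N. My reading of the jar's lower edges disagreed with the cap axis and the top camera by about 3 mm. After I corrected that, the jar went down freely, and contact came at TCP z 71.6 (expected 71.8), so it is fully home.
- **Unscrewing:** I turned the cap 90° anticlockwise. The torque rose to about 0.5 N m and fell to zero at around 65°. The cap then lifted off, with only about 1 N on the wrist.
- **Last checks:** the finger opening was 53 mm, the tool pointed straight down, and the cap's outline matched a level cap. The jar was in the collar, and the last top view, taken before the final wrist turn, showed the other things where they had been, except where the arm hid the tray. A moment of about 0.46 N m on the wrist remained during the first part of the lift and went away once the cap was clear of the neck.
- **Extra turn:** after lifting, I turned the cap back about 78° in the air so the camera could see it.

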